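Lock the filter panel of an aeration pump with its quarter-turn stud

ROBOT

A 7-joint arm with a two-finger parallel gripper is mounted at the origin on the work surface. World frame = base frame: x ahead of the robot, y to its left, z up, the work surface at z = 0. Lengths are in mm, angles in rad, forces in N, time in s.
With the tool pointing down it reaches from about 425 to 875 mm from the base axis. Payload 4.7 kg.
Tool frame: the origin (TCP) lies on the centre line of the jaws, within the pads' length; the fingertips stand 11 mm ahead of it and the grasp point (between the pads) lies 8 mm behind it; z points along the fingers, y is the direction in which the jaws open and shut (so a half turn about z gives the same grasp; the last joint's range is limited). The gripper opens to 87 mm and grips with 3 to 60 N. Pads are 19 mm wide; open, the fingers measure 117 mm over their backs; the gripper's body (75 mm by 190 mm) begins 51 mm behind the grasp point.
Start: joints at [-1.103, 0.321, -0.07, 1.45, 0.023, 1.371, -0.057], TCP at [284.98, 584.221, 209.287] pointing down, gripper open.
Joint ranges: [-2.86, 2.86], [-0.3, 2.09], [-1.38, 1.24], [0.06, 2.45], [-1.56, 4.7], [0.09, 2.05], [-2.69, 2.69]. Speed limits (rad/s): [2.57, 2.57, 3.14, 3.14, 3.14, 3.14, 3.14].

INTERFACE

Orientations are given as a rotation vector (axis times angle).
In Python, from rig import observe, get_image, get_calibration, hand_in gives the robot as it stands.
- The arm moves only by the shell command python3 -m creep 'ROWS'. ROWS is JSON, one flat list of numbers, 7 for each row, row after row: the shift along the tool's x, y, z in m, then the turn, a rotation vector about the tool's x, y, z in degrees, then the opening, from 0 (shut) to 1 (fully open). A call has exactly 10 rows; each row shifts and turns the commanded pose from where the row before left it, along the tool's axes as they then stand; what a row does not reach is not made up. A row lasts 1/8 s, in which the tool goes at most 62.5 mm and 10.7 degrees, less where a joint would pass 70% of its speed; a pose out of reach is approached as far as the arm can. A call with a gripper value outside its range is refused whole. The fingers move at their own pace and stop on an object; the grip force is fixed at half the most. Time passes only in rows, so rows that do not move let the fingers close, or fill a call up. It gives the time, the measured TCP pose, the force and the opening at its end, in the units of the state.
- observe(): the state, without advancing time (a new reading comes with each control period).
- get_image(name): name is "side" or "top" or "wrist"; returns the picture (400x640x3 uint8, red, green, blue); there is no depth.
- get_calibration(name): a dict with "fx", "fy", "cx", "cy" (pixels), "dist_coeffs" ([k1, k2, p1, p2, k3] as OpenCV has them; the pictures are not rectified), "R" (3x3) and "t" (3): a world point X has camera coordinates R X + t; the wrist camera has in their place "tool_from_camera" (4x4, takes a point from camera to tool coordinates, whose origin is the TCP and whose axes are the flange's). Camera axes: x right, y down, z forward; pixel columns grow to the right and rows downward; lengths in mm; the calibration is good to about 2 mm. A picture is of the moment at which its call begins: read the wrist's pose just before it. get_calibration takes no time and is no camera call.
- hand_in(): hands the job in, once; it reports no verdict.
The state is a dict: "clock": time; "q": joint angles; "dq": joint speeds; "tau": joint torques, N m; "tcp_pos": TCP position; "tool_rot": TCP orientation; "force": force on the tool from outside, world axes, zero at the start; "torque": the same for the moment, N m; "gripper_width": opening from 0.0 (shut) to 1.0 (fully open).
Only numpy, scipy, OpenCV 4.12 (cv2) and the standard library are available. Lean on these libraries where they do the work, as an engineer would, in place of code of your own. Each camera call takes 0.05 s, during which the arm holds its last target. There are 200 camera calls.

TASK

Lock down the sprung metal panel on top of the white aeration pump: take the loose steel wing stud out of its grey parking block, put its foot through the panel's slot, push it in until you feel it bottom, turn it a quarter turn clockwise (seen from above) and let go, so that the stud holds the panel down on its springs by itself. Feel your way in: never push with more than 30 N or force the turn, and leave the bottle, beaker and basket where they are.

Things in the scene. Friction and masses are not known exactly. Their poses are not given: they have to be found in the camera images.
- stud: Loose steel wing stud, 63 mm tall, about 90 g, standing in the parking block. Origin: centre of the foot's underside; z up the shank. Foot: cross-bar 26 mm along x, 7 mm along y, z = 0 to 6 mm (lowest 2 mm narrowed to 22 x 4.5 mm as lead-in). Shank 9 mm diameter. Collar 36 mm diameter, z = 34 to 38 mm. Half a turn about z gives the same stud.
- stud_wing (a point): Middle of the stud's wing grip, on the stud's axis 51 mm above its origin, axes as the stud's. The wing is a flat bar 36 mm along the stud's x (parallel to the cross-bar), 12 mm thick along y, from the collar's top to the stud's top (25 mm tall).
- slot (a point): Centre of the panel's slot, on its top face, moving with the panel; x along the slot, z up. Slot 29 mm along x, 10 mm along y, through the 5 mm thick aluminium panel (100 x 90 mm). An equal slot in a steel receptacle lies right under it. The stud goes in with its x along the slot until its collar lies on the panel; pressed on, collar and panel go down together.
- panel (a joint): How far the panel is pressed down, m: 0 at the start, at most 0.026. Its springs under the rubber skirt start to move at about 3.5 N and take 0.25 N more per mm (5 to 10 N just above the cup floor). The cup floor is far stiffer, 25 N per mm: the force then rises suddenly, and 17 N in all is always on the floor. With the stud locked it stays between about 0.002 and 0.019.
- unit: White pump housing, 180 x 200 x 90 mm, fixed; origin under its centre, the slot 104 mm above it, along its x. Hidden in it, the receptacle's height differs by 15 mm from pump to pump: after the collar touches the panel, the cross-bar comes below the ribs that block turning 6 to 21 mm farther down, and stands on the cup floor 2 mm below that.
- cup (a point): A point fixed in the pump under the slot's centre, axes as the slot's, 73 mm above the pump's underside (not the receptacle's true height). With the bar on the cup floor or at most 1 mm above it, it turns clockwise only (seen from above), to stop pins at 95 degrees. Let go at 90 degrees, the springs lift panel and stud about 5 mm and the bar seats in a cross groove, 10 mm wide and 3 mm deep.
- rack: Grey plastic parking block 85 x 70 x 42 mm, fixed. Origin under its centre; there is the 30 mm hole, 38 mm deep, in which the stud hangs by its collar.
- reagent: Bystander: closed glass bottle with a blue cap, 68 mm diameter, 150 mm tall. Origin under its centre.
- beaker: Bystander: open glass beaker, 72 mm diameter, 95 mm tall. Origin under its centre.
- basket: Bystander: open red plastic basket 110 x 150 x 60 mm. Origin under its centre.
Mind the look-alikes: they are no part of the job. There is more than one size of the stud; the job needs the middle-sized.

How it is judged (in metres and radians):
On the way, in this order (a step that is already met when the one before it is completed fails the run):
1. the stud's foot is through the slot, the stud lying along the slot, its collar within 6 mm of the panel (horizontal distance between stud and slot below 0.005 m and angle between the x axis of stud and the x axis of slot, either way round below 0.2 rad and z of stud in the frame of slot below -0.028 m and angle between stud's own z axis and vertical below 0.12 rad), for 0.1 s.
2. the stud is pushed in, the panel at least 5 mm down, and turned most of the quarter turn (horizontal distance between stud and slot below 0.005 m and angle between the x axis of stud and the y axis of slot, either way round below 0.4 rad and z of stud in the frame of slot below -0.031 m and value of joint panel above 0.005 m and angle between stud's own z axis and vertical below 0.12 rad), for 0.05 s.
At the end, for the whole second after the job is handed in: Released and at rest, the stud stands upright in the slot (within 5 mm of its centre and 7 degrees of upright), turned crosswise to the slot within 7 degrees, its collar within 3 mm of the panel, and the panel is held down by at least 1.6 mm (value of joint panel above 0.0016 m and angle between the x axis of stud and the y axis of slot, either way round below 0.12 rad and horizontal distance between stud and slot below 0.005 m and z of stud in the frame of slot below -0.031 m and angle between stud's own z axis and vertical below 0.12 rad and linear speed of stud below 0.01 m/s and angular speed of stud below 0.1 rad/s); the robot touches nothing.
It fails at once if while the stud is pushed in, not yet turned (within 14 degrees of the slot's direction), it presses on the pump or its panel with more than 30 N (contact force between stud and unit above 30 N and angle between the x axis of stud and the x axis of slot, either way round below 0.25 rad and horizontal distance between stud and slot below 0.02 m).
It fails at once if the stud, turned or not, presses or is wedged against the pump with more than 70 N (contact force between stud and unit above 70 N).
It fails at once if the robot itself presses on the pump or its panel with more than 30 N (contact force between any of the arm, the fingers and unit above 30 N).
It fails at once if the bottle, the beaker or the basket is moved by more than 30 mm (distance of any of reagent, beaker, basket from where it was at the start of the episode above 0.03 m).
It also fails if it takes over 42 s, if anything falls off the work surface, if the arm or the gripper's body presses on something with over 40 N, if the wrist force passes 120 N, or if a joint passes its speed limit or range.

## Working session

There is one attempt and no reset: what is moved stays moved. The work goes in short steps, Python scripts to look and compute and a shell command to move; the robot and the scene stay as the last step left them, time stands still between calls to the robot, and variables do not carry over. Pictures are saved under pics/ and viewed, about 8 in all and at most 12, crops included, and the job is handed in when it is done.

```bash
ls && mkdir -p pics
python3 - <<'E'
from rig import *
import cv2,numpy as np
s=observe();print({k:np.round(v,3).tolist() for k,v in s.items()})
ims=[get_image(n) for n in("side","top","wrist")]
for n,i in zip(("side","top","wrist"),ims):
    cv2.imwrite(f"pics/{n}0.png",i[:,:,::-1]); c=get_calibration(n); print(n,{k:np.round(v,3).tolist() for k,v in c.items()})
E
```

```text
pics
{'clock': 0.0, 'q': [-1.103, 0.322, -0.07, 1.452, 0.023, 1.371, -0.057], 'dq': [-0.001, 0.001, 0.0, 0.0, -0.001, -0.002, -0.0], 'tau': [-0.001, -49.127, -0.404, -31.254, -0.064, 0.044, 0.0], 'tcp_pos': [284.724, 583.655, 208.139], 'tool_rot': [-0.707, -3.061, 0.003], 'force': [-1.052, 0.061, -0.351], 'torque': [0.005, 0.009, -0.014], 'gripper_width': 1.0}
side {'fx': 383.147, 'fy': 383.147, 'cx': 318.612, 'cy': 204.087, 'dist_coeffs': [-0.047, 0.0, 0.0, 0.0, 0.0], 'R': [[0.929, -0.369, -0.02], [-0.211, -0.484, -0.85], [0.304, 0.794, -0.527]], 't': [-588.46, 218.179, 787.745]}
top {'fx': 431.917, 'fy': 431.917, 'cx': 322.246, 'cy': 193.973, 'dist_coeffs': [-0.016, 0.0, 0.0, 0.0, 0.0], 'R': [[-0.005, -1.0, -0.013], [-0.982, 0.007, -0.191], [0.191, 0.012, -0.981]], 't': [19.845, 606.69, 941.869]}
wrist {'fx': 350.299, 'fy': 350.299, 'cx': 319.029, 'cy': 201.016, 'dist_coeffs': [-0.017, 0.0, 0.0, 0.0, 0.0], 'tool_from_camera': [[-0.0, -0.966, -0.259, 71.044], [1.0, -0.0, -0.001, 0.115], [0.0, -0.259, 0.966, -174.8], [0.0, 0.0, 0.0, 1.0]]}
```

View pics/top0.png

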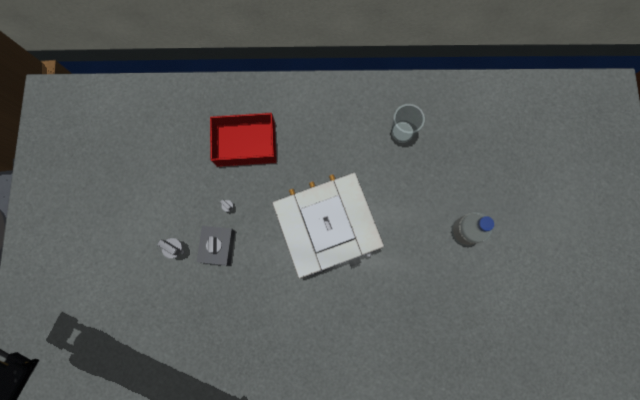

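View pics/side0.png

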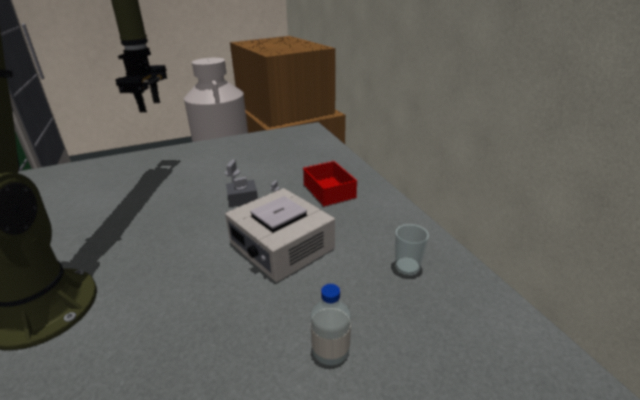

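Top view: the three stud candidates are at (213,245), in the grey block; at (171,247), larger and on the table; and at (228,206), smaller and on the table. The one in the block at (213,245) fits both the position and the middle size. The pump slot is at about (327,223). I'll confirm this in an enlarged crop and measure.

```bash
cat > h.py <<'E'
from rig import *
import cv2,numpy as np
from scipy.spatial.transform import Rotation as Ro
def cam(n,s=None):
    c=get_calibration(n);K=np.array([[c['fx'],0,c['cx']],[0,c['fy'],c['cy']],[0,0,1]]);d=np.array(c['dist_coeffs'])
    if n=='wrist':
        T=np.array(c['tool_from_camera']);Rt=Ro.from_rotvec(s['tool_rot']).as_matrix()
        R=(Rt@T[:3,:3]).T;C=Rt@T[:3,3]+s['tcp_pos'];t=-R@C
    else: R=np.array(c['R']);t=np.array(c['t'])
    return K,d,R,t
def cast(cm,uv,z):
    K,d,R,t=cm;p=cv2.undistortPoints(np.array(uv,float).reshape(-1,1,2),K,d).reshape(-1,2)
    r=np.c_[p,np.ones(len(p))]@R;C=-R.T@t
    return C+r*((z-C[2])/r[:,2])[:,None]
def proj(cm,X):
    K,d,R,t=cm;return cv2.projectPoints(np.array(X,float).reshape(-1,1,3),cv2.Rodrigues(R)[0],t,K,d)[0].reshape(-1,2)
E
python3 - <<'E'
from h import *
i=cv2.imread('pics/top0.png')
a=cv2.resize(i[190:270,150:250],(500,400),interpolation=cv2.INTER_CUBIC)
b=cv2.resize(i[195:255,295:360],(300,277),interpolation=cv2.INTER_CUBIC)
o=np.zeros((400,800,3),np.uint8);o[:,:500]=a;o[:277,500:]=b;cv2.imwrite('pics/crop0.png',o)
c=cam('top')
print('stud',cast(c,[213,245],65),'slot',cast(c,[327,223],104),'unit corners',cast(c,[[274,204],[355,174],[382,246],[301,277]],90), 'big,small',cast(c,[[171,247],[228,206]],30),'basket',cast(c,[243,140],30))
E
```

```text
stud [[489.90535553 263.54352426  65.        ]] slot [[533.39539611   5.52604034 104.        ]] unit corners [[ 578.64813755  123.7644742    90.        ]
 [ 646.15168777  -58.52821532   90.        ]
 [ 483.73331241 -114.45576618   90.        ]
 [ 417.96041529   62.62580769   90.        ]] big,small [[488.37059134 371.6773902   30.        ]
 [584.88563222 240.95283589  30.        ]] basket [[748.64170584 210.14335364  30.        ]]
```

View pics/crop0.png

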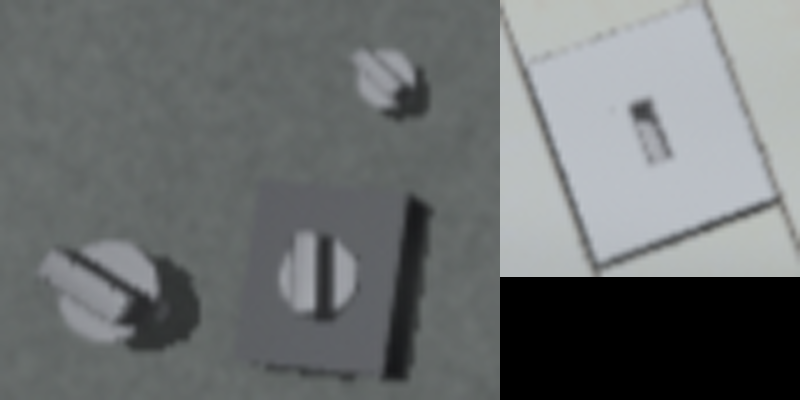

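The crop confirms it: the stud in the grey block is the middle-sized one, between the larger stud at left and the smaller at upper right, and its wing lies roughly along world x. The slot lies at about 20° (unit edges 171 x 194 mm, matching 180 x 200 roughly). Next I move over the stud.

```bash
python3 -m creep '[-0.0465,-0.0283,0.002,0,0,0,1, -0.0465,-0.0283,0.002,0,0,0,1, -0.0465,-0.0283,0.002,0,0,0,1, -0.0465,-0.0283,0.002,0,0,0,1, -0.0465,-0.0283,0.002,0,0,0,1, -0.0465,-0.0283,0.002,0,0,0,1, -0.0465,-0.0283,0.002,0,0,0,1, 0,0,0,0,0,-8.7,0.7, 0,0,0,0,0,-8.7,0.7, 0,0,0,0,0,-8.7,0.7]'
python3 - <<'E'
from h import *
s=observe();i=get_image('wrist')[:,:,::-1].copy();cv2.imwrite('pics/w1.png',i)
np.save('pics/w1.npy',np.r_[s['tcp_pos'],s['tool_rot']])
print(s['clock'],np.round(s['q'],2),s['tcp_pos'],Ro.from_rotvec(s['tool_rot']).as_matrix().round(3).tolist())
E
```

```text
clock: 1.4
tcp_pos: [490.5, 263.2, 194.9]
tool_rot: [0.01, -3.141, 0.0]
force: [0.4, 0.4, 0.1]
gripper_width: 0.756
1.4 [-0.66  0.13  0.14  1.71 -0.02  1.3   1.05] [490.53797506 263.20558424 194.94893764] [[-1.0, -0.006, -0.001], [-0.006, 1.0, -0.0], [0.001, -0.0, -1.0]]
```

View pics/w1.png

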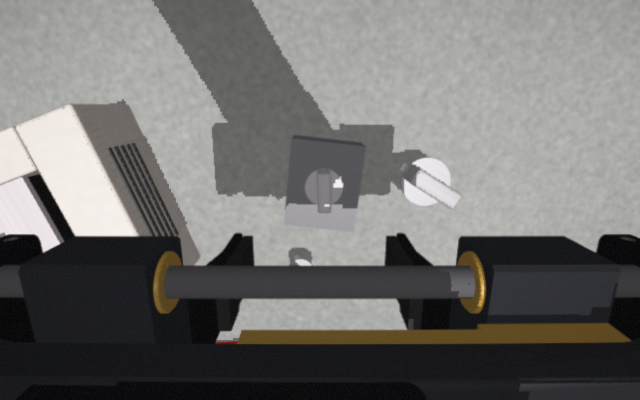

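Wrist view: the middle stud is in its block with the collar at about (323,187) and the wing from (322,170) to (324,212), in the arm's shadow. I'll make an enlarged, brightened crop to measure it.

Run:
```python
from h import *
i=cv2.imread('pics/w1.png')[150:230,275:375]
g=np.clip(i.astype(float)*2.5-60,0,255).astype(np.uint8)
cv2.imwrite('pics/w1c.png',cv2.resize(g,(750,600),interpolation=cv2.INTER_NEAREST))
```

```text
(no output)
```

View pics/w1c.png

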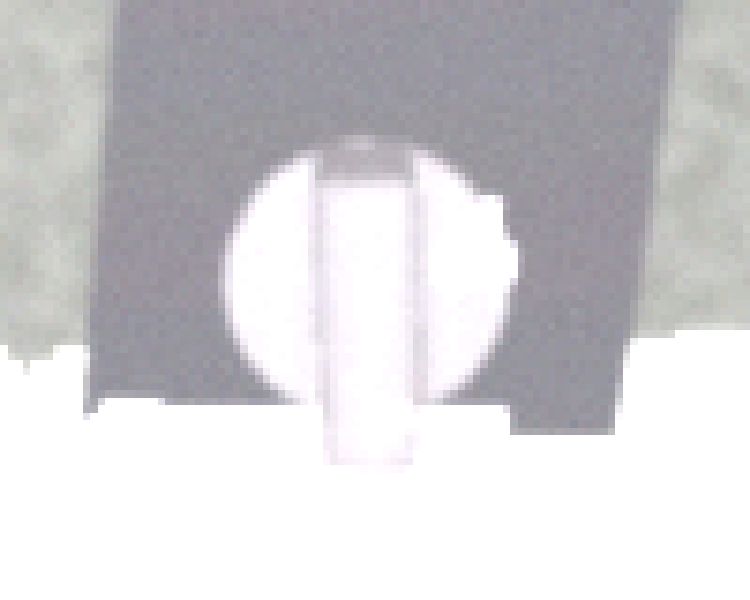

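Run:
```python
from h import *
v=np.load('pics/w1.npy');s=dict(tcp_pos=v[:3],tool_rot=v[3:]);c=cam('wrist',s)
f=lambda P:np.array(P)/7.5+[275,150]
P=cast(c,f([[370,185],[371,460],[370,322]]),71);print(P)
d=P[1]-P[0];print(np.hypot(*d[:2]),np.degrees(np.arctan2(d[1],d[0])))
Q=cast(c,f([[220,272],[518,272],[368,137]]),46);print(Q,'collar centre from back edge x',Q[2]+[-18*-1,0,0])
```

```text
[[475.83763607 267.86571709  71.        ]
 [508.94420951 268.30948096  71.        ]
 [492.10210928 268.02522048  71.        ]]
33.10954743834167 0.7679524463656492
[[491.78696683 249.45794763  46.        ]
 [491.56125865 287.05133563  46.        ]
 [474.47529359 267.96282787  46.        ]] collar centre from back edge x [492.47529359 267.96282787  46.        ]
```

```bash
python3 -m creep '[-0.0017,0.0049,0.02,0,0,-0.3,0.5, 0,0,0.03,0,0,0,0.5, 0,0,0.03,0,0,0,0.5, 0,0,0.03,0,0,0,0.5, 0,0,0.015,0,0,0,0.5, 0,0,0.010,0,0,0,0.5, 0,0,0,0,0,0,0.5, 0,0,0,0,0,0,0, 0,0,0,0,0,0,0, 0,0,0,0,0,0,0]'
```

```text
clock: 2.7
tcp_pos: [492.7, 268.6, 60.9]
tool_rot: [-0.011, 3.141, 0.001]
force: [0.3, 0.2, -0.3]
gripper_width: 0.244
```

```bash
python3 -m creep '[0,0,0,0,0,0,0, 0,0,0,0,0,0,0, 0,0,0,0,0,0,0, 0,0,-0.01,0,0,0,0, 0,0,-0.02,0,0,0,0, 0,0,-0.03,0,0,0,0, 0,0,-0.03,0,0,0,0, 0,0,-0.03,0,0,0,0, 0,0,-0.015,0,0,0,0, 0,0,0,0,0,0,0]'
```

```text
clock: 3.95
tcp_pos: [493.0, 268.7, 196.4]
tool_rot: [-0.011, 3.14, 0.002]
force: [0.5, 0.4, 0.3]
gripper_width: 0.004
```

The opening reads 0.004, so the grasp is empty. I'll look again.

Run:
```python
from h import *
s=observe();i=get_image('wrist')[:,:,::-1].copy();cv2.imwrite('pics/w2.png',i)
t=get_image('top')[:,:,::-1].copy();cv2.imwrite('pics/t2.png',t)
np.save('pics/w2.npy',np.r_[s['tcp_pos'],s['tool_rot']]);print(s['tcp_pos'],s['tool_rot'],s['gripper_width'])
a=cv2.resize(i[140:260,240:400],(480,360),interpolation=cv2.INTER_CUBIC)
a=np.clip(a*2.0-30,0,255).astype(np.uint8)
b=cv2.resize(t[190:290,140:260],(320,267),interpolation=cv2.INTER_CUBIC)
o=np.zeros((360,800,3),np.uint8);o[:,:480]=a;o[:267,480:]=b;cv2.imwrite('pics/c2.png',o)
```

```text
[492.97041933 268.7095617  196.40570373] [-1.09120945e-02  3.13959634e+00  2.01594820e-03] 0.004227913467343671
```

View pics/c2.png

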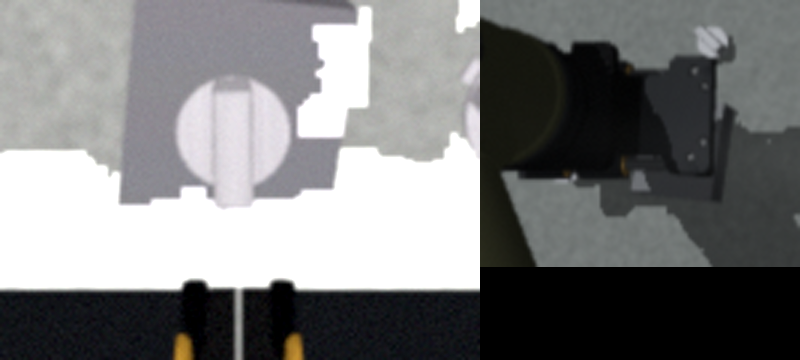

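The stud has not moved: the wing is at column 317.5, as expected for a still stud. I'll retry slightly lower, with a full close and a check before lifting.

```bash
python3 -m creep '[0,0,0,0,0,0,0.4, 0,0,0.03,0,0,0,0.4, 0,0,0.04,0,0,0,0.4, 0,0,0.035,0,0,0,0.4, 0,0,0.02,0,0,0,0.4, 0,0,0.0125,0,0,0,0.4, 0,0,0,0,0,0,0.4, 0,0,0,0,0,0,0, 0,0,0,0,0,0,0, 0,0,0,0,0,0,0]' && python3 -m creep '[0,0,0,0,0,0,0, 0,0,0,0,0,0,0, 0,0,0,0,0,0,0, 0,0,0,0,0,0,0, 0,0,-0.001,0,0,0,0, 0,0,-0.001,0,0,0,0, 0,0,-0.001,0,0,0,0, 0,0,-0.001,0,0,0,0, 0,0,-0.001,0,0,0,0, 0,0,0,0,0,0,0]'
python3 - <<'E'
from h import *
s=observe();i=get_image('wrist')[:,:,::-1].copy();cv2.imwrite('pics/w3.png',i)
t=get_image('side')[:,:,::-1].copy()
print(s['tcp_pos'],s['tool_rot'],s['gripper_width'])
a=cv2.resize(i[140:300,220:420],(500,400),interpolation=cv2.INTER_CUBIC)
a=np.clip(a*2.0-20,0,255).astype(np.uint8)
b=cv2.resize(t[110:230,190:290],(300,360),interpolation=cv2.INTER_CUBIC)
o=np.zeros((400,800,3),np.uint8);o[:,:500]=a;o[:360,500:]=b;cv2.imwrite('pics/c3.png',o)
E
```

```text
clock: 5.3
tcp_pos: [492.8, 268.6, 58.5]
tool_rot: [-0.011, 3.14, 0.001]
force: [0.7, -0.4, 0.6]
gripper_width: 0.141
clock: 6.55
tcp_pos: [492.5, 268.4, 62.9]
tool_rot: [-0.011, 3.141, 0.0]
force: [0.9, 0.2, -0.1]
gripper_width: 0.005
[492.49475831 268.43133438  62.91388696] [-1.09582591e-02  3.14130986e+00  2.80738617e-04] 0.005118381857658097
```

View pics/c3.png

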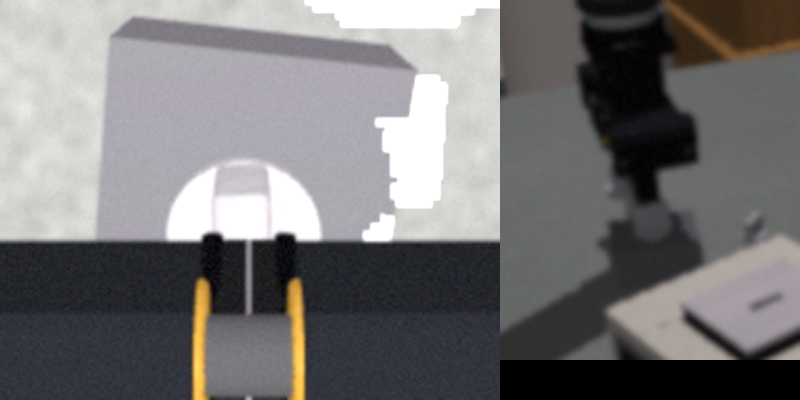

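The fingers close to 0.005 right at the wing without holding it, so I suspect the real fingertips are not where I assume. I'll check with the first side picture: project the stated fingertips and compare with what is seen there.

Run:
```python
from h import *
i=cv2.imread('pics/side0.png')
R=Ro.from_rotvec([-0.707,-3.061,0.003]).as_matrix();T=np.array([284.7,583.7,208.1])
pts=[T+R@np.array(p) for p in([0,43.5,11],[0,-43.5,11],[0,43.5,-8],[0,-43.5,-8],[0,58,-30],[0,-58,-30])]
p=proj(cam('side'),pts);print(p.round(1).tolist())
x0,y0=100,40
a=cv2.resize(i[y0:y0+90,x0:x0+90],(600,600),interpolation=cv2.INTER_CUBIC);a=np.clip(a*1.8,0,255).astype(np.uint8)
for q,c in zip(p,[(0,0,255)]*2+[(0,255,0)]*2+[(255,0,0)]*2): cv2.circle(a,tuple(int(v) for v in (q-[x0,y0]+.5)*600/90),4,c,-1)
cv2.imwrite('pics/s0c.png',a)
```

```text
[[157.6, 110.3], [145.7, 119.1], [156.3, 104.8], [144.2, 113.3], [156.6, 97.0], [140.3, 107.9]]
```

View pics/s0c.png

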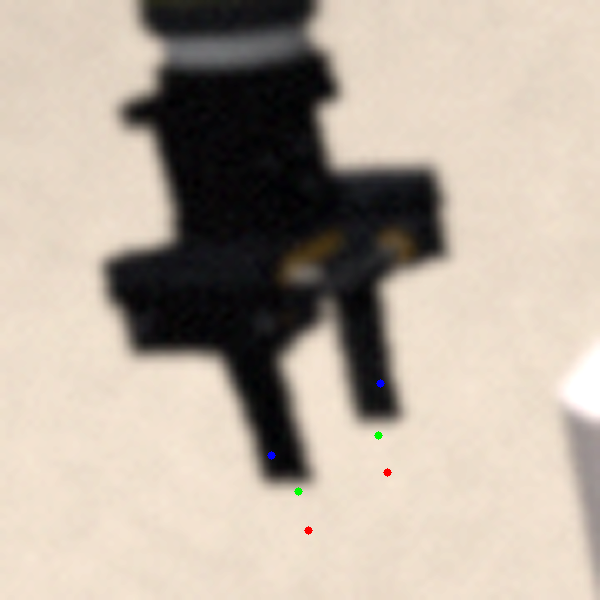

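Side crop: the actual fingertips are at about (157,102) and (143,112), while the stated tips (red) fall 8 px lower. The real tips are therefore about 20-25 mm short of the stated position, at tool z of about -10 to -15. The wrist image agrees: the tips show at row 234 instead of 221. So both grasps closed above the wing. I'll go lower and feel for contact with the collar.

```bash
python3 -m creep '[0,0,-0.003,0,0,0,0.4, 0,0,0,0,0,0,0.4, 0,0,0,0,0,0,0.4, 0,0,0,0,0,0,0.4, 0,0,0,0,0,0,0.4, 0,0,0.006,0,0,0,0.4, 0,0,0.006,0,0,0,0.4, 0,0,0.006,0,0,0,0.4, 0,0,0.005,0,0,0,0.4, 0,0,0,0,0,0,0.4]'; python3 -m creep '[0,0,0.001,0,0,0,0.4, 0,0,0.001,0,0,0,0.4, 0,0,0.001,0,0,0,0.4, 0,0,0,0,0,0,0, 0,0,0,0,0,0,0, 0,0,0,0,0,0,0, 0,0,0,0,0,0,0, 0,0,0,0,0,0,0, 0,0,0,0,0,0,0, 0,0,0,0,0,0,0]'
```

```text
clock: 7.9
tcp_pos: [492.0, 268.1, 42.2]
tool_rot: [0.011, -3.141, 0.001]
force: [-0.4, 1.3, 0.0]
gripper_width: 0.4
clock: 9.15
tcp_pos: [492.4, 268.3, 39.8]
tool_rot: [-0.011, 3.142, -0.0]
force: [-1.0, -0.4, 0.7]
gripper_width: 0.137
```

The stud is gripped: an opening of 0.137 is 11.9 mm, the wing's thickness. The stud's origin is about 31.8 mm below the TCP. Next I lift and go to a viewing place beside the slot.

```bash
python3 -m creep '[0,0,-0.01,0,0,0,0, 0,0,-0.03,0,0,0,0, 0,0,-0.04,0,0,0,0, 0,0,-0.04,0,0,0,0, 0,0,-0.015,0,0,0,0, -0.0154,-0.04,0,0,0,0,0, -0.0154,-0.05,0,0,0,0,0, -0.0154,-0.055,0,0,0,0,0, -0.0154,-0.055,0,0,0,0,0, -0.0153,-0.0493,0,0,0,0,0]'; python3 -m creep '[0,0,0,0,0,-5,0, 0,0,0,0,0,-5,0, 0,0,0,0,0,-5,0, 0,0,0,0,0,-5,0, 0,0,0,0,0,0,0, 0,0,0,0,0,0,0, 0,0,0,0,0,0,0, 0,0,0,0,0,0,0, 0,0,0,0,0,0,0, 0,0,0,0,0,0,0]'
python3 - <<'E'
from h import *
s=observe();i=get_image('wrist')[:,:,::-1].copy();cv2.imwrite('pics/w4.png',i)
np.save('pics/w4.npy',np.r_[s['tcp_pos'],s['tool_rot']])
print(s['q'].round(2) if hasattr(s['q'],'round') else s['q'],s['tcp_pos'],s['tool_rot'],s['gripper_width'])
cv2.imwrite('pics/w4c.png',cv2.resize(i[90:250,220:420],(750,600),interpolation=cv2.INTER_CUBIC))
E
```

```text
clock: 10.4
tcp_pos: [570.7, 17.4, 173.8]
tool_rot: [0.01, -3.14, 0.0]
force: [0.3, 0.4, -1.5]
gripper_width: 0.136
clock: 11.65
tcp_pos: [571.0, 19.6, 174.8]
tool_rot: [-0.556, 3.092, 0.0]
force: [-0.6, 0.2, -1.1]
gripper_width: 0.133
[-0.35  0.17  0.3   1.71 -0.05  1.27  1.89] [571.03567886  19.62328437 174.79832536] [-5.56176377e-01  3.09184884e+00  1.22430974e-05] 0.13276374496461532
```

View pics/w4c.png

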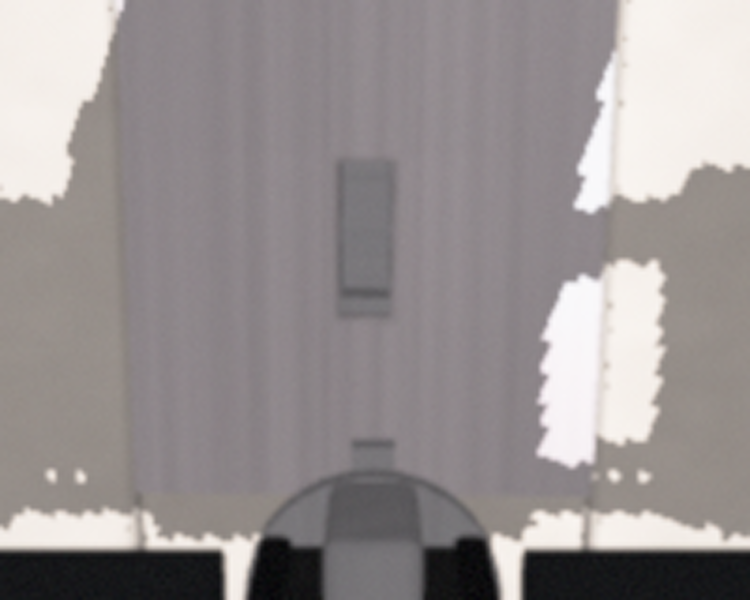

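Wrist crop: the slot's rim has corners at about (337,158), (395,158), (337,316) and (392,316). The held stud's foot end shows at (352..395, 440) and the collar rim at (375,470), upright and aligned. I'll compute the offset in tool axes.

Run:
```python
from h import *
v=np.load('pics/w4.npy');s=dict(tcp_pos=v[:3],tool_rot=v[3:]);c=cam('wrist',s);R=Ro.from_rotvec(v[3:]).as_matrix()
f=lambda P:np.array(P,float)/3.75+[220,90]-.37
tool=lambda X:(X-v[:3])@R
S=cast(c,f([[337,158],[395,158],[337,316],[392,316]]),104);t=tool(S);print(t.round(1),t.mean(0).round(2),S.mean(0).round(1))
print('size',np.linalg.norm(t[0]-t[2]),np.linalg.norm(t[1]-t[0]))
print('foot bottom edge',tool(cast(c,f([[352,440],[395,440]]),v[2]-29.8)).round(2))
print('panel edges',tool(cast(c,f([[118,60],[133,470],[616,60],[600,430]]),104)).round(1))
```

```text
[[54.6 -6.2 70.8]
 [54.6  4.4 70.8]
 [25.1 -6.5 70.8]
 [25.1  4.  70.8]] [39.83 -1.07 70.79] [534.1   4.7 104. ]
size 29.48525033899708 10.667923085909889
foot bottom edge [[12.36 -3.05 29.8 ]
 [12.36  3.91 29.8 ]]
panel edges [[ 72.1 -45.7  70.8]
 [ -5.4 -46.6  70.8]
 [ 72.   44.3  70.8]
 [  2.6  44.4  70.8]]
```

```bash
python3 -m creep '[0.010,-0.0005,0,0,0,0.5,0, 0.015,-0.0005,0,0,0,0,0, 0.010,-0.0005,0,0,0,0,0, 0.0051,0,0,0,0,0,0, 0,0,0.008,0,0,0,0, 0,0,0.010,0,0,0,0, 0,0,0.010,0,0,0,0, 0,0,0.006,0,0,0,0, 0,0,0,0,0,0,0, 0,0,0,0,0,0,0]'; python3 -m creep '[0,0,0.001,0,0,0,0, 0,0,0.001,0,0,0,0, 0,0,0.001,0,0,0,0, 0,0,0.001,0,0,0,0, 0,0,0.001,0,0,0,0, 0,0,0.001,0,0,0,0, 0,0,0.001,0,0,0,0, 0,0,0.001,0,0,0,0, 0,0,0.001,0,0,0,0, 0,0,0,0,0,0,0]'
```

```text
clock: 12.95
tcp_pos: [534.1, 4.5, 141.0]
tool_rot: [-0.543, 3.094, -0.0]
force: [1.0, 0.3, -0.9]
gripper_width: 0.134
clock: 14.2
tcp_pos: [533.8, 4.5, 131.7]
tool_rot: [0.543, -3.094, -0.0]
force: [0.6, 0.5, -0.5]
gripper_width: 0.135
```

```bash
python3 -m creep '[0,0,0.001,0,0,0,0, 0,0,0.001,0,0,0,0, 0,0,0.001,0,0,0,0, 0,0,0.001,0,0,0,0, 0,0,0.001,0,0,0,0, 0,0,0.001,0,0,0,0, 0,0,0.001,0,0,0,0, 0,0,0.001,0,0,0,0, 0,0,0.001,0,0,0,0, 0,0,0.001,0,0,0,0]'
```

```text
clock: 15.45
tcp_pos: [533.9, 4.5, 121.7]
tool_rot: [-0.543, 3.094, 0.0]
force: [-0.2, 0.3, -1.7]
gripper_width: 0.139
```

```bash
python3 -m creep '[0,0,0.0005,0,0,0,0, 0,0,0.001,0,0,0,0, 0,0,0.001,0,0,0,0, 0,0,0.001,0,0,0,0, 0,0,0.001,0,0,0,0, 0,0,0.001,0,0,0,0, 0,0,0.001,0,0,0,0, 0,0,0.001,0,0,0,0, 0,0,0.001,0,0,0,0, 0,0,0,0,0,0,0]'
```

```text
clock: 16.7
tcp_pos: [533.8, 4.5, 113.1]
tool_rot: [0.543, -3.094, -0.0]
force: [1.4, -0.5, -1.5]
gripper_width: 0.134
```

```bash
python3 -m creep '[0,0,0.0015,0,0,0,0, 0,0,0.0015,0,0,0,0, 0,0,0.0015,0,0,0,0, 0,0,0.0015,0,0,0,0, 0,0,0.0015,0,0,0,0, 0,0,0.0015,0,0,0,0, 0,0,0.0015,0,0,0,0, 0,0,0.001,0,0,0,0, 0,0,0.001,0,0,0,0, 0,0,0,0,0,0,0]'
```

```text
clock: 17.95
tcp_pos: [533.9, 4.5, 101.1]
tool_rot: [-0.543, 3.094, 0.0]
force: [-1.5, -0.8, 2.2]
gripper_width: 0.135
```

Contact with the panel is felt at about TCP z 101.3 (force +3.3 N over baseline). The floor is at least 8 mm farther down, so a 6 mm push is safe. Comparing commanded and measured pose also gives me the arm's compliance.

```bash
python3 -m creep '[0,0,0.001,0,0,0,0, 0,0,0.001,0,0,0,0, 0,0,0.001,0,0,0,0, 0,0,0.001,0,0,0,0, 0,0,0.0005,0,0,0,0, 0,0,0.0005,0,0,0,0, 0,0,0.0005,0,0,0,0, 0,0,0.0005,0,0,0,0, 0,0,0,0,0,0,0, 0,0,0,0,0,0,0]'; python3 -c "
from h import *
s=observe();print(s['clock'],s['tcp_pos'],s['force'],s['gripper_width'])"
```

```text
clock: 19.2
tcp_pos: [533.8, 4.5, 94.7]
tool_rot: [0.543, -3.094, -0.0]
force: [-3.0, -0.0, 5.1]
gripper_width: 0.133
19.2 [533.8369119    4.47466716  94.73166889] [-3.02945472e+00 -1.54983857e-03  5.11577904e+00] 0.13297852102101057
```

The arm tracks stiffly: commanded 94.6, measured 94.7 at 6 N. From here I'll use small steps of about 1 mm per call, which keeps even a full overshoot onto the floor under 30 N.

```bash
python3 -m creep '[0,0,0.0003,0,0,0,0, 0,0,0.0003,0,0,0,0, 0,0,0.0002,0,0,0,0, 0,0,0.0002,0,0,0,0, 0,0,0.0002,0,0,0,0, 0,0,0.0002,0,0,0,0, 0,0,0.0001,0,0,0,0, 0,0,0.0001,0,0,0,0, 0,0,0,0,0,0,0, 0,0,0,0,0,0,0]'
```

```text
clock: 20.45
tcp_pos: [533.9, 4.5, 93.2]
tool_rot: [-0.543, 3.094, 0.0]
force: [-1.8, -0.0, 4.7]
gripper_width: 0.132
```

```bash
python3 -c "
from h import *
s=observe();print(s['clock'],s['tcp_pos'],s['force'],s['gripper_width'])"
```

```text
20.45 [533.85212585   4.51305826  93.16725842] [-1.81432628 -0.02655814  4.66063744] 0.13216246275132484
```

```bash
python3 -m creep '[0,0,0.0002,0,0,0,0, 0,0,0.0002,0,0,0,0, 0,0,0.0002,0,0,0,0, 0,0,0.0001,0,0,0,0, 0,0,0.0001,0,0,0,0, 0,0,0.0001,0,0,0,0, 0,0,0.0001,0,0,0,0, 0,0,0.0001,0,0,0,0, 0,0,0,0,0,0,0, 0,0,0,0,0,0,0]'
```

```text
clock: 21.7
tcp_pos: [533.9, 4.5, 92.1]
tool_rot: [-0.543, 3.094, 0.0]
force: [-3.3, -0.2, 5.1]
gripper_width: 0.137
```

```bash
python3 -m creep '[0,0,0.0002,0,0,0,0, 0,0,0.0002,0,0,0,0, 0,0,0.0002,0,0,0,0, 0,0,0.0001,0,0,0,0, 0,0,0.0001,0,0,0,0, 0,0,0.0001,0,0,0,0, 0,0,0.0001,0,0,0,0, 0,0,0.0001,0,0,0,0, 0,0,0,0,0,0,0, 0,0,0,0,0,0,0]'
```

```text
clock: 22.95
tcp_pos: [533.9, 4.5, 91.0]
tool_rot: [-0.543, 3.094, 0.0]
force: [-3.3, -0.3, 3.5]
gripper_width: 0.137
```

```bash
python3 -m creep '[0,0,0.0002,0,0,0,0, 0,0,0.0002,0,0,0,0, 0,0,0.0002,0,0,0,0, 0,0,0.0001,0,0,0,0, 0,0,0.0001,0,0,0,0, 0,0,0.0001,0,0,0,0, 0,0,0.0001,0,0,0,0, 0,0,0.0001,0,0,0,0, 0,0,0,0,0,0,0, 0,0,0,0,0,0,0]'
```

```text
clock: 24.2
tcp_pos: [533.9, 4.5, 90.5]
tool_rot: [-0.543, 3.094, 0.0]
force: [-4.3, 0.1, 9.1]
gripper_width: 0.134
```

```bash
python3 -m creep '[0,0,0.0001,0,0,0,0, 0,0,0.0001,0,0,0,0, 0,0,0.0001,0,0,0,0, 0,0,0.0001,0,0,0,0, 0,0,0.0001,0,0,0,0, 0,0,0.0001,0,0,0,0, 0,0,0,0,0,0,0, 0,0,0,0,0,0,0, 0,0,0,0,0,0,0, 0,0,0,0,0,0,0]'; python3 -c "
from h import *
s=observe();print(s['tcp_pos'],s['force'],s['torque'])"
```

```text
clock: 25.45
tcp_pos: [534.0, 4.5, 90.4]
tool_rot: [-0.543, 3.094, 0.001]
force: [-6.1, -0.7, 11.9]
gripper_width: 0.134
[533.98971215   4.51212137  90.40546683] [-6.1055789  -0.67037377 11.94705989] [ 0.05955108  1.32614931 -0.06483174]
```

The force is rising with almost no travel (z stays at 90.4), as expected at the cup floor. One more small push should bring it clearly to 17 N.

```bash
python3 -m creep '[0,0,0.0001,0,0,0,0, 0,0,0.0001,0,0,0,0, 0,0,0.0001,0,0,0,0, 0,0,0.0001,0,0,0,0, 0,0,0.0001,0,0,0,0, 0,0,0.0001,0,0,0,0, 0,0,0.0001,0,0,0,0, 0,0,0.0001,0,0,0,0, 0,0,0,0,0,0,0, 0,0,0,0,0,0,0]'; python3 -c "
from h import *
s=observe();print(s['tcp_pos'],s['force'],s['torque'],s['q'][6])"
```

```text
clock: 26.7
tcp_pos: [534.1, 4.5, 90.2]
tool_rot: [-0.543, 3.094, 0.001]
force: [-6.7, -0.2, 16.0]
gripper_width: 0.137
[534.07869853   4.49748976  90.21907399] [-6.66510028 -0.17170946 16.03752981] [ 0.03159581  1.70660078 -0.0050609 ] 1.9096747067267934
```

The force is about 17 N net, so the stud is on the floor. Next comes the clockwise turn (+z of the tool), first half of it with a check.

```bash
python3 -m creep '[0,0,0,0,0,5,0, 0,0,0,0,0,5,0, 0,0,0,0,0,5,0, 0,0,0,0,0,5,0, 0,0,0,0,0,5,0, 0,0,0,0,0,5,0, 0,0,0,0,0,5,0, 0,0,0,0,0,5,0, 0,0,0,0,0,5,0, 0,0,0,0,0,0,0]'; python3 -c "
from h import *
s=observe();print(s['tcp_pos'],s['force'],s['torque'],s['q'][6])"
```

```text
clock: 27.95
tcp_pos: [537.4, 5.7, 90.5]
tool_rot: [0.681, 3.06, 0.005]
force: [0.8, 1.5, 9.1]
gripper_width: 0.133
[537.43107608   5.7314906   90.54998515] [0.7984629  1.47150948 9.13059904] [ 0.44338299 -0.2484639  -0.01324818] 1.1358593464924176
```

The TCP shifted 3.5 mm during the turn, which I did not expect, so I'll look before going on.

Run:
```python
from h import *
s=observe();print(np.round(s['q'],3).tolist(),np.round(s['tau'],2).tolist(),Ro.from_rotvec(s['tool_rot']).as_matrix().round(4).tolist())
i=get_image('wrist')[:,:,::-1].copy();cv2.imwrite('pics/w5.png',i);t=get_image('side')[:,:,::-1].copy();cv2.imwrite('pics/s5.png',t)
s=observe();print(s['clock'],s['tcp_pos'],s['force'],s['torque'])
a=cv2.resize(i[110:250,220:420],(500,350),interpolation=cv2.INTER_CUBIC);a=np.clip(a*1.8,0,255).astype(np.uint8)
b=cv2.resize(t[150:270,220:340],(300,300),interpolation=cv2.INTER_CUBIC)
o=np.zeros((350,800,3),np.uint8);o[:,:500]=a;o[:300,500:]=b;cv2.imwrite('pics/c5.png',o)
```

```text
[-0.402, 0.172, 0.376, 1.895, -0.073, 1.08, 1.136] [0.94, -30.8, 2.8, -23.47, 0.62, 0.47, -0.19] [[-0.9056, 0.4242, 0.0077], [0.4242, 0.9056, 0.0017], [-0.0062, 0.0048, -1.0]]
28.05 [537.43902286   5.69938466  90.54736468] [1.37368507 1.72779535 9.02032544] [ 0.40825887 -0.25527287 -0.03224708]
```

View pics/c5.png

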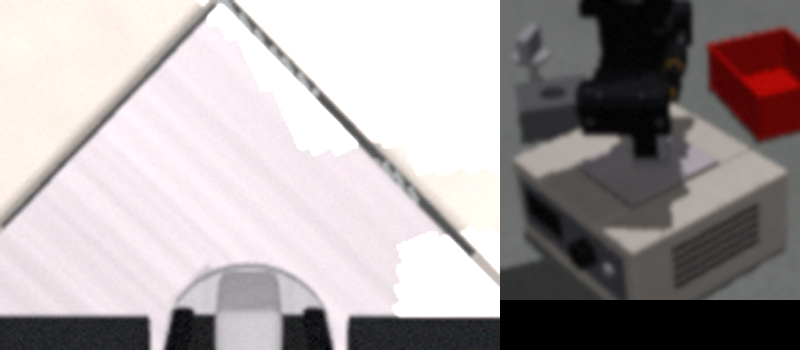

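The stud and collar have turned 45° with the tool and lie on the panel. The panel's corner is at crop (222,0), i.e. pixel (308.8,110). I'll check the stud against the slot using that corner.

Run:
```python
from h import *
i=cv2.imread('pics/w5.png');print(i.shape)
s=observe();c=cam('wrist',s);R=Ro.from_rotvec(s['tool_rot']).as_matrix()
zp=92.7
P=cast(c,[[220+222/2.5,110],[220,110+228/2.5],[220+470/2.5,110+248/2.5]],zp);print('world',P.round(1))
a=np.radians(20);ex=np.array([np.cos(a),np.sin(a),0]);ey=np.array([-ex[1],ex[0],0])
print('corner from TCP in slot axes',[(float((p-s['tcp_pos'])@ex),float((p-s['tcp_pos'])@ey)) for p in P])
print('edge angles',[np.degrees(np.arctan2(*(P[k]-P[0])[1::-1])) for k in(1,2)])
print('pred tip collar rim',proj(c,[np.array(s['tcp_pos'])+R@np.array([18,0,-6.2])]))
```

```text
(400, 640, 3)
world [[472.1  30.9  92.7]
 [493.5 -29.5  92.7]
 [538.3  55.8  92.7]]
corner from TCP in slot axes [(-52.746926879270646, 46.01667779707144), (-53.29202801754027, -18.056745536815733), (17.967397958295575, 46.78368080748108)]
edge angles [np.float64(-70.487428945568), np.float64(20.6214343731038)]
pred tip collar rim [[318.98673591 216.14973633]]
```

```bash
python3 -m creep '[0.0004,-0.0004,0.0001,0,0,0,0, 0.0004,-0.0004,0.0001,0,0,0,0, 0.0004,-0.0004,0.0001,0,0,0,0, 0.0004,-0.0004,0,0,0,0,0, 0.0004,-0.0004,0,0,0,0,0, 0,0,0,0,0,5,0, 0,0,0,0,0,5,0, 0,0,0,0,0,5,0, 0,0,0,0,0,0,0, 0,0,0,0,0,0,0]'; python3 -c "
from h import *
s=observe();print(s['tcp_pos'],s['force'],s['torque'],s['q'][6],Ro.from_rotvec(s['tool_rot']).as_matrix().round(4).tolist())"
```

```text
clock: 29.3
tcp_pos: [535.6, 5.2, 90.6]
tool_rot: [1.073, 2.944, 0.009]
force: [2.1, 2.4, 8.5]
gripper_width: 0.138
[535.61010139   5.23516505  90.57086522] [2.12487405 2.39561356 8.5414795 ] [ 0.60622401 -0.56200814  0.01179186] 0.8787677421102683 [[-0.7655, 0.6434, 0.0095], [0.6434, 0.7655, 0.0023], [-0.0058, 0.0079, -1.0]]
```

```bash
python3 -m creep '[0.0003,-0.0006,0.0001,0,0,0,0, 0.0003,-0.0007,0.0001,0,0,0,0, 0,0,0,0,0,5,0, 0,0,0,0,0,5,0, 0,0,0,0,0,5,0, 0,0,0,0,0,5,0, 0,0,0,0,0,5,0, 0,0,0,0,0,5,0, 0,0,0,0,0,0,0, 0,0,0,0,0,0,0]'; python3 -c "
from h import *
s=observe();print(s['tcp_pos'],s['force'],s['torque'],s['q'][6],Ro.from_rotvec(s['tool_rot']).as_matrix().round(4).tolist())"
```

```text
clock: 30.55
tcp_pos: [534.5, 4.9, 90.5]
tool_rot: [1.799, 2.567, 0.012]
force: [3.6, 3.9, 8.7]
gripper_width: 0.136
[534.53086521   4.9159452   90.51903394] [3.57423058 3.92673705 8.72292853] [ 0.66137582 -0.57808771 -0.01348698] 0.3637775672844436 [[-0.3414, 0.9399, 0.0099], [0.9399, 0.3414, 0.0027], [-0.0008, 0.0103, -0.9999]]
```

The stud is now at 110°, crosswise to the slot, with no blocking torque. I'll ease it up 4 mm with the springs so it seats guided, then check before letting go.

```bash
python3 -m creep '[0,0,-0.0005,0,0,0,0, 0,0,-0.0005,0,0,0,0, 0,0,-0.0005,0,0,0,0, 0,0,-0.0005,0,0,0,0, 0,0,-0.0005,0,0,0,0, 0,0,-0.0005,0,0,0,0, 0,0,-0.0005,0,0,0,0, 0,0,-0.0005,0,0,0,0, 0,0,0,0,0,0,0, 0,0,0,0,0,0,0]'; python3 -c "
from h import *
s=observe();print(s['tcp_pos'],s['force'],s['torque'],Ro.from_rotvec(s['tool_rot']).as_matrix().round(4).tolist())"
```

```text
clock: 31.8
tcp_pos: [533.7, 4.7, 93.3]
tool_rot: [1.8, 2.568, 0.01]
force: [4.4, 3.3, 3.0]
gripper_width: 0.135
[533.69415751   4.67381138  93.29242454] [4.42830309 3.32202337 3.03459042] [ 0.70925268 -1.06623782  0.03062056] [[-0.3414, 0.9399, 0.0082], [0.9399, 0.3414, 0.0021], [-0.0009, 0.0085, -1.0]]
```

```bash
python3 -m creep '[0,0,0,0,0,0,0.4, 0,0,0,0,0,0,0.4, 0,0,-0.001,0,0,0,0.4, 0,0,-0.002,0,0,0,0.4, 0,0,-0.005,0,0,0,0.4, 0,0,-0.02,0,0,0,0.4, 0,0,-0.03,0,0,0,0.4, 0,0,-0.03,0,0,0,0.4, 0,0,-0.03,0,0,0,0.4, 0,0,0,0,0,0,0.4]'
python3 - <<'E'
from h import *
s=observe();print(s['tcp_pos'],s['force'],s['gripper_width'])
i=get_image('wrist')[:,:,::-1].copy();cv2.imwrite('pics/w6.png',i);t=get_image('side')[:,:,::-1].copy()
np.save('pics/w6.npy',np.r_[s['tcp_pos'],s['tool_rot']])
a=cv2.resize(i[110:250,220:420],(500,350),interpolation=cv2.INTER_CUBIC);a=np.clip(a*1.5,0,255).astype(np.uint8)
b=cv2.resize(t[150:270,220:340],(300,300),interpolation=cv2.INTER_CUBIC)
o=np.zeros((350,800,3),np.uint8);o[:,:500]=a;o[:300,500:]=b;cv2.imwrite('pics/c6.png',o)
E
```

```text
clock: 33.05
tcp_pos: [531.6, 2.8, 212.9]
tool_rot: [1.802, 2.569, 0.006]
force: [0.2, 0.4, -0.3]
gripper_width: 0.401
[531.6234192    2.8442922  212.88250801] [ 0.22751289  0.39583765 -0.25062515] 0.40139282465776027
```

View pics/c6.png

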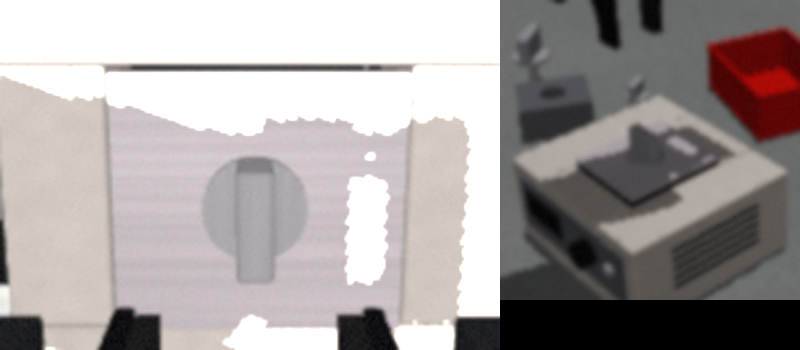

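The stud stands alone and crosswise, with the collar centred at about crop (255,210) and the wing from (240..273,172) to (238..274,282). A last numeric check of angle and offset follows.

Run:
```python
from h import *
v=np.load('pics/w6.npy');c=cam('wrist',dict(tcp_pos=v[:3],tool_rot=v[3:]))
f=lambda P:np.array(P,float)/2.5+[220,110]-.3
zp=98.
ang=lambda p,q:np.degrees(np.arctan2(*(q-p)[1::-1]))
W=cast(c,f([[255,172],[256,282]]),zp+29);print('wing centre',W.mean(0),'angle',ang(W[1],W[0]),'len',np.linalg.norm(W[0]-W[1]))
C=cast(c,f([[202,210],[307,210]]),zp+4);print('collar',C.mean(0),np.linalg.norm(C[0]-C[1]))
E=cast(c,f([[107,110],[113,300],[411,110],[403,300]]),zp);print(E,'edge angles',ang(E[1],E[0]),ang(E[3],E[2]),'width',np.linalg.norm((E[0]+E[1]-E[2]-E[3])/2), 'panel mid line',E.mean(0))
print(observe()['clock'])
```

```text
wing centre [533.41411486   4.69841857 127.        ] angle 110.48824322011693 len 35.097249976106006
collar [533.55911779   4.23703615 102.        ] 35.27169884419305
[[476.44743909  18.80213081  98.        ]
 [498.39888209 -43.95759621  98.        ]
 [571.03943878  52.91782706  98.        ]
 [594.04393555  -9.58485383  98.        ]] edge angles 109.27828374947543 110.20644910142565 width 101.09500805740416 panel mid line [534.98242387   4.54437696  98.        ]
33.15
```

```bash
python3 -c "
from rig import *
print(hand_in()); s=observe(); print(s['clock'],s['force'])"
```

```text
the job is handed in; nothing more can be done
None
the job is handed in; nothing more can be done
```

The stud is in the slot, pushed to the floor, turned a quarter turn clockwise and let go. I handed the job in at about 33 s of the 42 s; no verdict was reported.

**How it went:**
- **Grasp:** I picked the middle-sized stud out of the block on the third try. The first two grasps closed above the wing. Both the side and wrist pictures showed the real fingertips about 20–25 mm short of the stated position, so I went lower.
- **Push:** The collar met the panel at about 3 N. The force then stayed around 5–6 N over 10–11 mm and rose to about 17 N with almost no travel, which I took as the cup floor. No reading passed 17 N, but forces were only read at the end of each call.
- **Turn:** The twist stayed near zero, so the turn was not forced. The stud slid about 3 mm along the slot during the first half; I moved it back before finishing.
- **Release:** I eased it up about 3 mm with the springs, then opened the fingers and lifted clear.

**Last checks on the wrist picture:**
- The stud stands alone, with its wing at 110.5° against about 110.3° for crosswise.
- It is within about 1 mm of the slot's measured centre, and it looks upright.
- The gripper is clear, with the force back to zero.

**Not confirmed:** I could not measure the panel's final height well. About 6 mm down is what I expect if the bar is in its groove, but its apparent width (101 mm against 100) would suit a panel about 3 mm higher, so roughly 3 mm down. I did not re-measure the bottle, beaker or basket; the arm's path did not go near them.

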